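# Wedge the rocking tool chest

## Task

The small tool chest hangs over the edge of the steel plate with one foot in the air, so it rocks. First press down on its top over the hanging foot until it clearly tips, and let it come back; then, only pushing, never lifting or carrying anything, slide the wooden wedge thin end first under the hanging foot until it just takes up the gap and the chest is level and no longer rocks. Finish by pressing that corner down again firmly, with about 15 N, and end the program while still pressing, the chest standing steady on the wedge; do not shove the chest from its place, and leave everything else where it is.

Things in the scene. Friction and masses are not known exactly. Their poses are not given: they have to be found in the camera images.
- mat: grey bench mat, 360 x 400 mm, 2 mm thick, fixed on the bench. Origin: bench height, middle of the line where the steel plate's edge lies. Its y axis points from the wedge towards the plate (square to the plate's edge), x along the edge, z up. The wedge lies on it, at negative y.
- plate: bare steel plate, 400 x 300 mm, fixed, over the end of the mat, axes parallel to the mat's. Its top is 6.5 to 10 mm above the mat's top, different each time. Origin: middle of its edge on the mat side, 12 mm below its top; it spans x -200..200, y 0..300 mm.
- chest: grey steel tool chest, 180 x 180 mm, 80 mm tall with feet, 2 to 3 kg, low handle on top (27 mm high, 90 mm long along x). Round feet 24 mm across, 18 mm tall, at x, y = +-76 mm; origin in their middle at underside level, z up. Turned about 45 degrees to the plate: three feet on it, the one at (-76, -76) hangs 75 to 98 mm out over the mat. It slides if pushed level with 10 to 15 N.
- foot (a point): centre of the underside of the hanging foot of the chest (moves with the chest)
- corner (a point): point on the chest's flat top straight above the hanging foot, 80 mm above its underside: the place to press. 4 to 8 N down here tips the chest about the two neighbouring feet (the point swings outwards 0.8 mm per mm down; a finger that does not follow needs up to 15 N) until the foot meets the mat, 6.5 to 10 mm lower; let go, it falls back level.
- wedge: wooden wedge 160 mm long, 50 wide, 3 mm thick at the thin end rising evenly to 21 at the thick end, about 75 g; slides on the mat at under 1 N. Origin: middle of its flat underside; x points from thick end (-80 mm) to thin end (+80 mm, towards the hanging foot), z up. When the gap is taken up the push needed rises quickly through 3 to 6 N; driven harder it jacks the chest out of level.
- mug: white ceramic mug, 80 mm across, 90 mm tall, on the plate; origin at the centre of its underside; to be left alone
- bowl: small steel bowl, 100 mm across, 40 mm tall, on the plate; origin at the centre of its underside; to be left alone
- wrench: steel wrench, 160 mm long, lying flat on the mat beside the wedge; origin at its middle, underside; to be left alone
- offcut: wood offcut with square edges, 60 x 35 x 24 mm, lying on the mat near the chest; not the wedge; origin at the centre of its underside; to be left alone
- slug: brass cylinder, 28 mm across, 30 mm tall, standing on the mat; origin at the centre of its underside; to be left alone
- jar: amber glass jar, 60 mm across, 90 mm tall, standing on the bench; origin at the centre of its underside; to be left alone
- screwdriver: screwdriver lying on the bench; origin at its underside; to be left alone
Not all that is in view belongs to the job. Several things have the shape of the wedge; the one meant has the colours described above.

How it is judged:
By the outcome, as a careful person would: the job done as asked, in the order asked, and still so for the second after the job is handed in, while the arm keeps its last pose, push and grip.
It also fails if it takes over 72 s, if anything falls off the work surface, if the arm or the gripper's body presses on something with over 40 N, if the wrist force passes 120 N, or if a joint passes its speed limit or range.

## Robot

A 7-joint arm with a two-finger parallel gripper is mounted at the origin on the work surface. World frame = base frame: x ahead of the robot, y to its left, z up, the work surface at z = 0. Lengths are in m, angles in rad, forces in N, time in s.
With the tool pointing down it reaches from about 0.4 to 0.875 m from the base axis. Payload 6.5 kg.
Tool frame: the origin (TCP) lies midway between the tips of the shut fingers; the grasp point (between the pads) lies 19 mm behind it (manip.grip_point_offset is the distance from the TCP to the grasp point, in m); z points along the fingers, y is the direction in which the jaws open and shut (so a half turn about z gives the same grasp; the last joint's range is limited). The gripper opens to 85 mm and grips with 20 to 120 N. Pads are 22 mm wide; open, the fingers measure 114 mm over their backs; the gripper's body (76 mm by 85 mm) begins 54 mm behind the grasp point. The pads swing forward as they close: fully open they stand 13 mm farther back than shut.
Start: joints at [1.107, 0.536, -0.004, 1.538, 0.003, 1.067, -0.071], TCP at [0.252, -0.599, 0.208] pointing down, gripper open.
Joint ranges: [-2.7, 2.7], [-0.37, 2.16], [-1.27, 1.26], [0.24, 2.4], [-1.31, 4.45], [0.19, 1.91], [-2.76, 2.76]. Speed limits (rad/s): [2.39, 2.39, 3.14, 3.14, 3.14, 3.14, 3.14].

## Interface

Orientations are given as a rotation vector (axis times angle).
In Python, from station import manip, vision gives the robot as it stands.
- The arm moves only by the tool step_arm, never from a script. Its argument "targets" is one flat list of numbers, 7 for each row, row after row: the turn, a rotation vector about the tool's x, y, z in degrees, then the shift along the tool's x, y, z in mm, then the opening, from 0 (shut) to 1 (fully open). In form: [rx, ry, rz, x, y, z, grip, rx, ry, rz, x, y, z, grip, ...]. A call has 1 to 20 rows; each row shifts and turns the commanded pose from where the row before left it, along the tool's axes as they then stand; what a row does not reach is not made up. A row lasts 1/10 s, in which the tool goes at most 50 mm and 8.59 degrees, less where a joint would pass 70% of its speed; a pose out of reach is approached as far as the arm can. A call is refused whole if a number of a shift passes 50 or a number of a turn 8.59, either way. A call with a gripper value outside its range is refused whole. The fingers move at their own pace and stop on an object; the grip force is fixed at half the most. Time passes only in rows, so rows that do not move let the fingers close. It gives the time, the measured TCP pose, the force and the opening at its end, in the units of the state.
- manip.get_state(): the state, without advancing time (a new reading comes with each control period).
- vision.camera(name): name is "scene" or "side" or "wrist"; returns a dict with "color" (480x640x3 uint8, blue, green, red), "vertical_fov" (degrees; the focal length in pixels is half the picture's height over the tangent of half this angle, whatever the lens; pixels are square), "cx", "cy" (the principal point, pixels), "distortion" ([k1, k2, p1, p2, k3] as OpenCV has them; the pictures are not rectified), "T" (4x4, takes a point from camera to world coordinates). Camera axes: x right, y down, z forward; pixel columns grow to the right and rows downward; lengths in m; the calibration is good to about 2 mm. A picture is of the moment at which its call begins. There is no depth.
- manip.close_job(): hands the job in, once; it reports no verdict.
Trained networks look in the newest picture that a camera, given by its name, has taken for a name from the list of things; names that differ only in an ending like _2 or _b are one class to them, and where a whole thing is asked for, a point or a joint stands for the part that bears it (a point fixed in the world has none). Each returns a list of dicts, best first, with "p" (0 to 1); they miss things now and then, are a little off and sometimes report something else, mostly with a low value. They report only what shows in the picture. A call takes as long as a camera call. They do not tell look-alikes from the thing itself.
- vision.search_frame(camera, thing): "bbox" ([left, top, right, bottom] in pixels, round what is visible of it).
- vision.trace(camera, thing): "mask" (480x640 bool, what is visible of it) and "bbox" ([left, top, right, bottom] in pixels, round what is visible of it).
- vision.place_of(camera, thing): "location" ([column, row] in pixels: a listed point, or the origin of a listed thing).
The state is a dict: "time": time; "joints": joint angles; "qvel": joint speeds; "tau": joint torques, N m; "eef_pos": TCP position; "eef_rot": TCP orientation; "force": force on the tool from outside, world axes, zero at the start; "torque": the same for the moment, N m; "width": opening from 0.0 (shut) to 1.0 (fully open).
Only numpy, scipy, OpenCV 4.12 (cv2) and the standard library are available. Lean on these libraries where they do the work, as an engineer would, in place of code of your own. Each camera call takes 0.05 s, during which the arm holds its last target. There are 200 camera calls.

## Working session

There is one attempt and no reset: what is moved stays moved. The work goes in short steps, Python scripts to look and compute and a tool call to move; the robot and the scene stay as the last step left them, time stands still between calls to the robot, and variables do not carry over. Pictures are saved under pics/ and viewed, about 8 in all and at most 12, crops included, and the job is handed in when it is done.

Besides the shell and the picture viewer there is one more tool, called after ">>>" as name(argument=value, ...) on one line, values as JSON. step_arm: Moves the arm, as the interface text tells. Its arguments: {"type":"object","properties":{"targets":{"type":"array"}},"required":["targets"]}

```bash
ls; mkdir -p pics; cat > h.py <<'E'
import numpy as np, cv2
from station import manip, vision
def K(c):
    f=240/np.tan(np.radians(c["vertical_fov"])/2)
    return np.array([[f,0,c["cx"]],[0,f,c["cy"]],[0,0,1]])
def ray(c,uv):
    p=cv2.undistortPoints(np.array([[uv]],float),K(c),np.array(c["distortion"],float))[0,0]
    T=np.array(c["T"]); return T[:3,3],T[:3,:3]@np.array([p[0],p[1],1])
def at_z(c,uv,z):
    o,d=ray(c,uv); return o+d*(z-o[2])/d[2]
def proj(c,P):
    Ti=np.linalg.inv(np.array(c["T"])); 
    return cv2.projectPoints(np.atleast_2d(np.array(P,float)),cv2.Rodrigues(Ti[:3,:3])[0],Ti[:3,3],K(c),np.array(c["distortion"],float))[0][:,0]
E
python3 - <<'E'
from h import *
for n in ["scene","side","wrist"]:
    c=vision.camera(n); cv2.imwrite(f"pics/{n}0.png",c["color"])
    print(n,np.round(c["T"],3).tolist(),c["vertical_fov"])
    for t in ["chest","foot","corner","wedge","mat","plate","offcut","wrench","slug","mug","bowl"]:
        r=vision.place_of(n,t)[:2] if t!="x" else 0
        print(t,[(np.round(q["location"]).tolist(),round(q["p"],2)) for q in r], [np.round(at_z(c,q["location"],.012),3).tolist()[:2] for q in r])
print(manip.get_state())
E
```

```text
pics
scene [[-0.476, 0.509, -0.717, 1.337], [0.879, 0.293, -0.376, 0.301], [0.019, -0.81, -0.587, 0.753], [0.0, 0.0, 0.0, 1.0]] 55.62462587535887
chest [([414.0, 299.0], 0.83)] [[0.531, 0.117]]
foot [([369.0, 286.0], 0.74)] [[0.539, 0.005]]
corner [([370.0, 263.0], 0.7), ([414.0, 299.0], 0.46)] [[0.456, -0.03], [0.529, 0.117]]
wedge [([305.0, 195.0], 0.68), ([310.0, 283.0], 0.66)] [[0.239, -0.356], [0.603, -0.125]]
mat [] []
plate [] []
offcut [([363.0, 258.0], 0.68)] [[0.448, -0.053]]
wrench [([303.0, 320.0], 0.77), ([310.0, 281.0], 0.18)] [[0.719, -0.076], [0.597, -0.128]]
slug [([303.0, 244.0], 0.45)] [[0.473, -0.224]]
mug [([499.0, 362.0], 0.9)] [[0.624, 0.331]]
bowl [([513.0, 285.0], 0.66)] [[0.361, 0.313]]
side [[0.999, -0.024, 0.044, 0.438], [-0.048, -0.683, 0.729, -0.987], [0.013, -0.73, -0.683, 0.879], [0.0, 0.0, 0.0, 1.0]] 49.881885257917304
chest [([327.0, 190.0], 0.89)] [[0.518, 0.101]]
foot [([340.0, 216.0], 0.93)] [[0.543, -0.007]]
corner [] []
wedge [([361.0, 253.0], 0.77), ([268.0, 468.0], 0.68)] [[0.583, -0.14], [0.378, -0.627]]
mat [([333.0, 195.0], 0.61)] [[0.532, 
[... 529 characters left out ...]
nch [] []
slug [] []
mug [] []
bowl [] []
{'time': 1.8, 'joints': array([ 1.10681805,  0.53639729, -0.00439761,  1.53793144,  0.00261302,
        1.06725265, -0.07119959]), 'qvel': array([-0.00168591, -0.00088198,  0.00119949, -0.00261794,  0.00051263,
        0.00021609, -0.00278989]), 'tau': array([ 3.86759702e-04, -5.83321416e+01,  1.04787257e+00, -2.59432787e+01,
        1.23653721e-02,  1.86375459e-03,  1.51397086e-05]), 'eef_pos': array([ 0.25178256, -0.5992456 ,  0.20757939]), 'eef_rot': array([ 3.07962180e+00,  6.20775512e-01, -5.55010672e-05]), 'force': array([0.28661827, 0.34820751, 0.13050495]), 'torque': array([ 0.01270109, -0.00799529,  0.00789709]), 'width': 1.0000052993061832}
```

View pics/scene0.png

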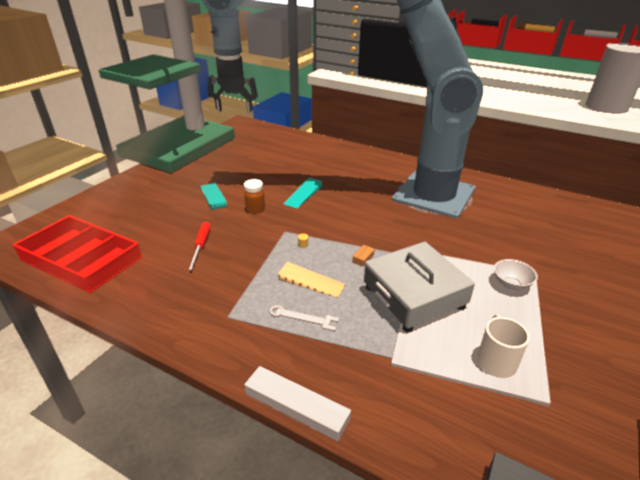

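View pics/side0.png

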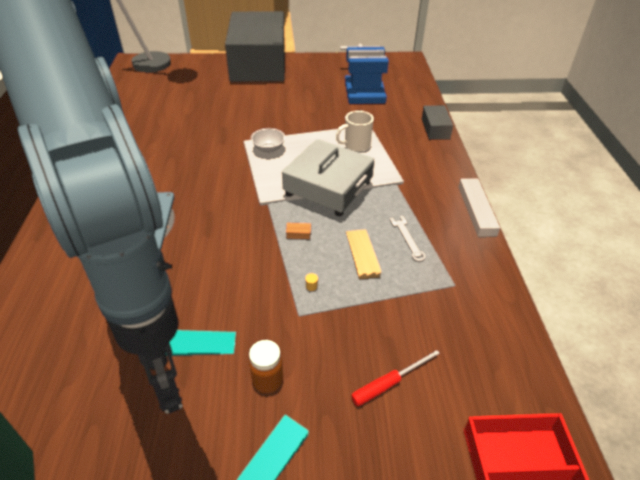

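>>> step_arm(targets=[0,0,0,35.5,-26,-7,0,0,0,0,35.5,-26,-7,0,0,0,0,35.5,-26,-7,0,0,0,0,35.5,-26,-7,0,0,0,0,35.5,-26,-7,0,0,0,0,35.5,-26,-7,0,0,0,0,35.5,-26,-7,0,0,0,0,35.5,-26,-7,0,0,0,0,35.5,-26,-7,0,0,0,0,35.5,-26,-7,0,0,0,0,35.5,-26,-7,0,0,0,0,35.5,-26,-7,0,0,0,0,35.5,-26,-7,0,0,0,0,35.5,-26,-7,0,0,0,0,0,0,0,0,0,0,0,0,0,0,0])

```text
time: 3.4
eef_pos: [0.5692, -0.0701, 0.3055]
eef_rot: [3.079, 0.625, -0.0]
force: [-0.1, -0.6, -0.6]
width: 0.001
```

```bash
cat > look.py <<'E'
from h import *
import sys
n,out=sys.argv[1],sys.argv[2]
c=vision.camera(n); im=c["color"].copy()
cv2.imwrite(f"pics/{out}_raw.png",im)
for t,z in [("foot",.011),("corner",.091),("wedge",.002),("chest",.011)]:
    for q in vision.place_of(n,t)[:2]:
        u=q["location"]; print(t,np.round(u,1),round(q["p"],2),np.round(at_z(c,u,z),4))
        cv2.circle(im,tuple(int(round(a)) for a in u),4,(255,0,255),1)
        cv2.putText(im,t,(int(u[0])+5,int(u[1])),0,.4,(255,0,255),1)
for q in vision.trace(n,"wedge")[:2]:
    m=q["mask"].astype(np.uint8)
    cs,_=cv2.findContours(m,cv2.RETR_EXTERNAL,cv2.CHAIN_APPROX_NONE)
    k=max(cs,key=cv2.contourArea)
    b=cv2.boxPoints(cv2.minAreaRect(k)); print("wedge box p",round(q["p"],2)); 
    for v in b: print("  ",np.round(v),np.round(at_z(c,v,.002),4),np.round(at_z(c,v,.012),4))
    cv2.drawContours(im,[k],-1,(0,255,0),1)
cv2.imwrite(f"pics/{out}.png",im)
s=manip.get_state(); print({k:np.round(s[k],4) for k in ["time","eef_pos","eef_rot","force","width"]}, np.round(c["T"],3).tolist())
E
python3 look.py wrist w1
```

```text
foot [254.4 177.8] 0.94 [0.5483 0.0102 0.011 ]
corner [617.8 270.2] 0.56 [ 0.6211 -0.3849  0.091 ]
wedge [373.7 190. ] 0.78 [ 0.5895 -0.1287  0.002 ]
wedge [610.4 439.5] 0.64 [ 0.3865 -0.6133  0.002 ]
chest [163.6 165.4] 0.89 [0.5202 0.1137 0.011 ]
chest [252.7 182. ] 0.54 [0.5428 0.0104 0.011 ]
wedge box p 0.98
   [575. 412.] [ 0.4084 -0.5377  0.002 ] [ 0.4132 -0.5272  0.012 ]
   [614. 396.] [ 0.453  -0.5738  0.002 ] [ 0.4569 -0.5625  0.012 ]
   [635. 449.] [ 0.3867 -0.6571  0.002 ] [ 0.392 -0.644  0.012]
   [596. 464.] [ 0.339  -0.6206  0.002 ] [ 0.3453 -0.6083  0.012 ]
wedge box p 0.83
   [305. 192.] [ 0.5539 -0.0523  0.002 ] [ 0.5557 -0.0521  0.012 ]
   [319. 150.] [ 0.6071 -0.0482  0.002 ] [ 0.6077 -0.0481  0.012 ]
   [449. 193.] [ 0.6226 -0.2153  0.002 ] [ 0.6229 -0.2116  0.012 ]
   [435. 235.] [ 0.5682 -0.225   0.002 ] [ 0.5696 -0.2211  0.012 ]
{'time': np.float64(3.7), 'eef_pos': array([ 0.5685, -0.0724,  0.3055]), 'eef_rot': array([ 3.0799e+00,  6.1750e-01, -7.0000e-04]), 'force': array([0.8803, 0.6767, 0.2625]), 'width': np.float64(-0.0005)} [[0.389, -0.883, -0.261, 0.636], [-0.921, -0.373, -0.112, -0.042], [0.001, 0.284, -0.959, 0.472], [0.0, 0.0, 0.0, 1.0]]
```

View pics/w1.png

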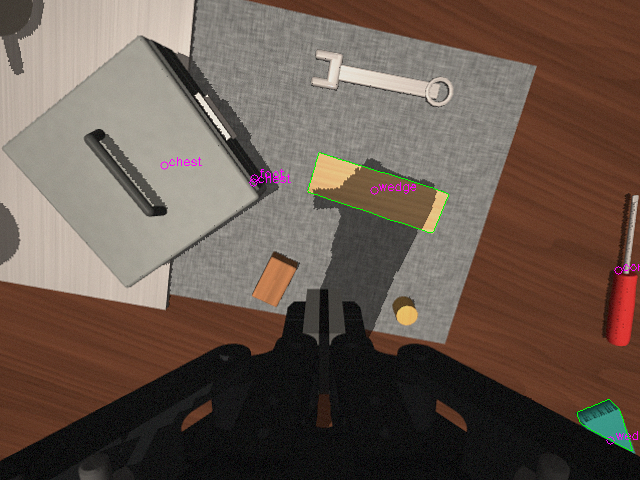

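```bash
python3 - <<'E'
from h import *
im=cv2.imread("pics/w1_raw.png")
cv2.imwrite("pics/c1.png",cv2.resize(im[20:300,0:380],None,fx=2.1,fy=2.1,interpolation=cv2.INTER_CUBIC))
c=vision.camera("wrist")
for n,u,z in [("TL",(3,148),.091),("T",(140,37),.091),("B",(128,287),.091),("R",(262,197),.091),("e1",(197,0),.01),("e2",(168,308),.01),("mat",(536,66),.002),("mat",(445,343),.002)]:
    print(n,np.round(at_z(c,u,z),4))
E
```

```text
TL [0.497  0.2303 0.091 ]
T [0.6414 0.1347 0.091 ]
B [0.4014 0.084  0.091 ]
R [ 0.548  -0.0146  0.091 ]
e1 [0.7    0.1265 0.01  ]
e2 [0.3424 0.0552 0.01  ]
mat [ 0.785  -0.2403  0.002 ]
mat [ 0.433  -0.3113  0.002 ]
```

View pics/c1.png

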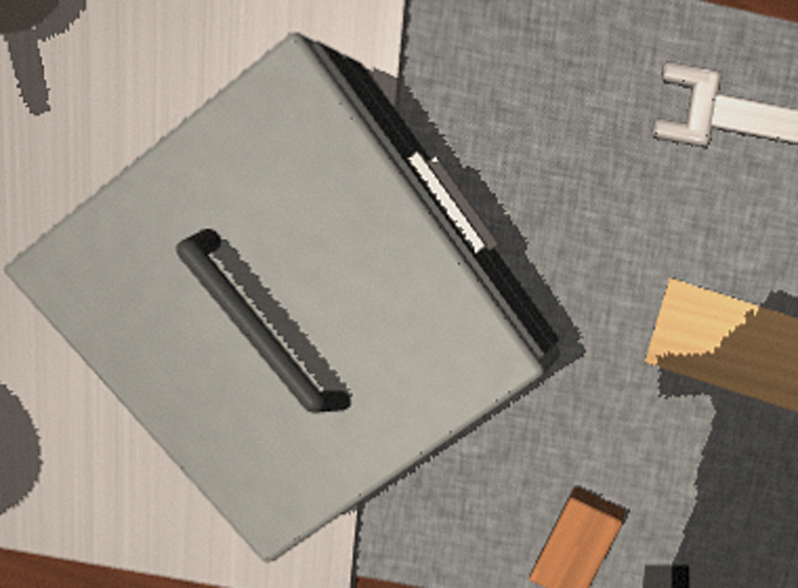

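>>> step_arm(targets=[0,0,4.55,0,0,0,0,0,0,4.55,0,0,0,0,0,0,0,-3,-39,0,0,0,0,0,-3,-39,0,0,0,0,0,0,0,40,0,0,0,0,0,0,40,0,0,0,0,0,0,40,0,0,0,0,0,0,40,0,0,0,0,0,0,20,0,0,0,0,0,0,10,0,0,0,0,0,0,0,0,0,0,0,0,0,0,0])

```text
time: 4.95
eef_pos: [0.5456, 0.0032, 0.1167]
eef_rot: [3.119, 0.374, 0.003]
force: [-1.0, -0.5, 1.0]
width: -0.001
```

```bash
python3 - <<'E'
from h import *
for i in range(3):
    c=vision.camera("side"); s=manip.get_state(); print(np.round(s["eef_pos"],4),np.round(s["eef_rot"],3),np.round(s["force"],2))
im=c["color"]; p=proj(c,s["eef_pos"])[0].astype(int); print(p, proj(c,[.545,.0015,.0905]))
cv2.imwrite("pics/s2.png",cv2.resize(im[130:300,240:460],None,fx=3.5,fy=3.5,interpolation=cv2.INTER_CUBIC))
for t in ["foot","corner"]: print(t,[(q["location"],q["p"]) for q in vision.place_of("side",t)[:2]])
E
```

```text
[0.5459 0.0033 0.117 ] [3.119 0.374 0.004] [ 1.27 -0.07  0.26]
[0.5459 0.0032 0.1171] [3.119 0.374 0.004] [-0.55  0.14 -0.12]
[0.5458 0.0033 0.117 ] [3.119 0.374 0.004] [-0.25  0.36  0.15]
[341 180] [[341.21935885 189.96340953]]
foot [([340.0, 215.0], 0.9)]
corner [([340.9, 190.7], 0.92)]
```

View pics/s2.png

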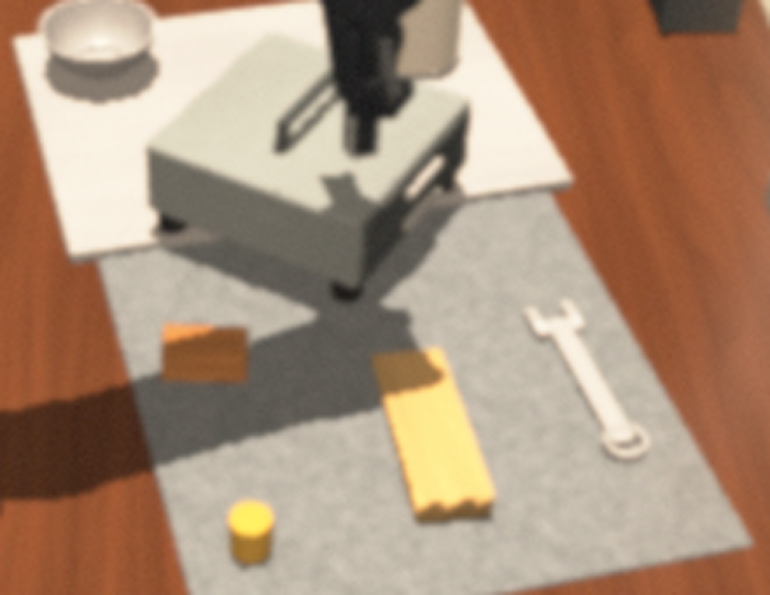

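>>> step_arm(targets=[0,0,0,0,0,10,0,0,0,0,0,0,10,0,0,0,0,0,0,2,0,0,0,0,0,0,0,0])

```text
time: 5.6
eef_pos: [0.544, 0.0032, 0.0927]
eef_rot: [-3.119, -0.375, 0.003]
force: [0.0, 0.7, -0.0]
width: -0.002
```

>>> step_arm(targets=[0,0,0,0,0,1,0,0,0,0,0,0,1,0,0,0,0,0,0,0,0])

```text
time: 5.9
eef_pos: [0.5447, 0.0032, 0.0916]
eef_rot: [3.119, 0.375, 0.0]
force: [0.2, -0.0, -0.4]
width: -0.002
```

>>> step_arm(targets=[0,0,0,0,0,1,0,0,0,0,0,0,1,0,0,0,0,0,0,0,0])

```text
time: 6.2
eef_pos: [0.5446, 0.0032, 0.0895]
eef_rot: [3.119, 0.375, -0.0]
force: [-1.0, -0.7, 0.7]
width: -0.001
```

Now small steps down, following outward (tool +y 0.8 per mm).

>>> step_arm(targets=[0,0,0,0,0,1,0,0,0,0,0,0,0,0])

```text
time: 6.4
eef_pos: [0.5446, 0.0032, 0.0885]
eef_rot: [3.119, 0.375, -0.0]
force: [-0.9, 0.4, 0.9]
width: 0.0
```

>>> step_arm(targets=[0,0,0,0,0,1,0,0,0,0,0,0,0,0])

```text
time: 6.6
eef_pos: [0.5446, 0.0033, 0.0874]
eef_rot: [-3.119, -0.375, 0.0]
force: [-1.1, 0.3, 0.1]
width: -0.0
```

>>> step_arm(targets=[0,0,0,0,0.8,1,0,0,0,0,0,0,0,0])

```text
time: 6.8
eef_pos: [0.5448, 0.0023, 0.0865]
eef_rot: [3.119, 0.374, -0.0]
force: [0.8, -0.4, 0.3]
width: -0.002
```

>>> step_arm(targets=[0,0,0,0,0.8,1,0,0,0,0,0,0,0,0])

```text
time: 7.0
eef_pos: [0.545, 0.0015, 0.0854]
eef_rot: [3.119, 0.374, -0.0]
force: [0.4, 1.0, 0.6]
width: -0.003
```

```bash
python3 - <<'E'
from h import *
c=vision.camera("side"); s=manip.get_state(); print(np.round(s["eef_pos"],4),np.round(s["force"],2),s["tau"]); print(proj(c,s["eef_pos"]))
im=c["color"]
cv2.imwrite("pics/s3.png",cv2.resize(im[150:230,280:390],None,fx=6,fy=6,interpolation=cv2.INTER_CUBIC))
for t in ["foot","corner"]: print(t,[(q["location"],q["p"]) for q in vision.place_of("side",t)[:2]])
E
```

```text
[0.545  0.0016 0.0855] [-0.    0.37  0.28] [ 2.99139263e-02 -5.14869618e+01 -2.38045625e+00 -1.93038243e+01
  1.56898436e-02 -5.27751210e-03  4.22821002e-03]
[[341.13378203 191.5366987 ]]
foot [([338.2, 215.5], 0.82)]
corner [([341.0, 187.2], 0.86)]
```

View pics/s3.png

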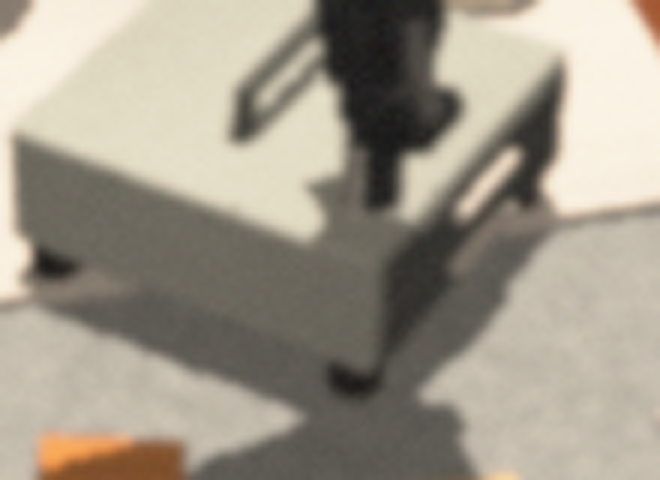

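```bash
python3 - <<'E'
from h import *
print(manip.grip_point_offset)
c=vision.camera("wrist"); s=manip.get_state(); p=s["eef_pos"]
for dz in [0,.01,.019,.03]: print(dz,proj(c,p+[0,0,dz])[0])
im=c["color"]
cv2.imwrite("pics/w2.png",im)
E
```

```text
0.0187
0 [323.74885842 286.83242873]
0.01 [323.77865372 295.93967983]
0.019 [323.80848565 305.05817279]
0.03 [323.84956602 317.61495169]
```

View pics/w2.png

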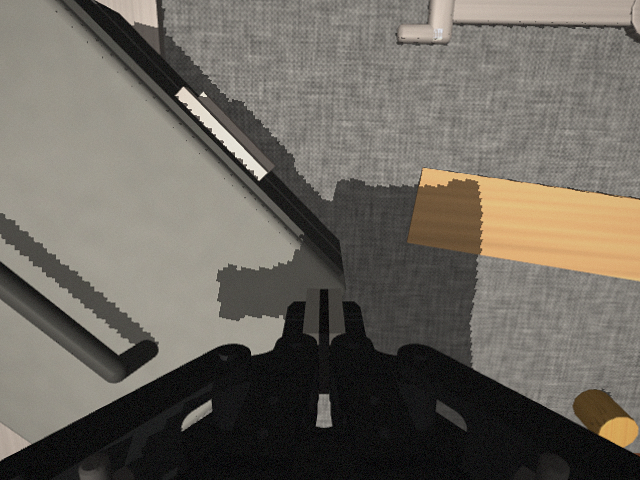

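>>> step_arm(targets=[0,0,0,0,0,1,0,0,0,0,0,0,1,0,0,0,0,0,0,0,0])

```text
time: 7.5
eef_pos: [0.5449, 0.0017, 0.0834]
eef_rot: [-3.119, -0.375, 0.001]
force: [0.6, -0.8, -0.0]
width: -0.001
```

>>> step_arm(targets=[0,0,0,0,0,1,0,0,0,0,0,0,1,0,0,0,0,0,0,0,0])

```text
time: 7.8
eef_pos: [0.5449, 0.0017, 0.0814]
eef_rot: [-3.119, -0.374, 0.001]
force: [1.0, -0.7, 0.6]
width: 0.002
```

```bash
python3 - <<'E'
from h import *
c=vision.camera("side"); s=manip.get_state(); print(np.round(s["eef_pos"],4),np.round(s["force"],2)); print(proj(c,s["eef_pos"]))
im=c["color"]; im2=cv2.imread("pics/side0.png")
f=lambda a:cv2.resize(a[150:230,290:390],None,fx=5,fy=5,interpolation=cv2.INTER_CUBIC)
print("corner edge proj",proj(c,[[.548,-.0146,.0905],[.548,-.0146,.08]]))
w=vision.camera("wrist"); 
for u in [(343,287)]: print([at_z(w,u,z) for z in (.0905,.08,.07)])
for t in ["foot","corner"]: print(t,[(q["location"],q["p"]) for q in vision.place_of("side",t)[:2]])
E
```

```text
[0.545  0.0017 0.0815] [-0.52 -1.18  0.42]
[[341.05780166 192.79607946]]
corner edge proj [[342.96064454 194.07941921]
 [342.78013835 197.4366    ]]
[array([ 0.55071758, -0.005663  ,  0.0905    ]), array([ 0.54638624, -0.00731623,  0.08      ]), array([ 0.54226116, -0.00889073,  0.07      ])]
foot [([337.7, 214.5], 0.65)]
corner [([341.6, 189.7], 0.96), ([268.2, 147.1], 0.6)]
```

```bash
python3 - <<'E'
from h import *
s=manip.get_state(); P=s["eef_pos"]; out=[]
for n,(x0,y0) in {"side":(290,140),"scene":(320,200)}.items():
    c=vision.camera(n); a=cv2.resize(c["color"][y0:y0+100,x0:x0+100],None,fx=4,fy=4,interpolation=cv2.INTER_CUBIC)
    for q,col in [(P,(0,0,255)),(P+[0,0,.02],(0,255,0)),(np.array([.548,-.0146,.0905]),(255,0,0))]:
        u=(proj(c,q)[0]-[x0,y0]+.5)*4; cv2.drawMarker(a,tuple(int(v) for v in u),col,0,10,1)
    out.append(a)
    print(n,c["distortion"],c["cx"],c["cy"])
cv2.imwrite("pics/cmp.png",np.hstack(out))
E
```

```text
side [0.0199213 0.        0.        0.        0.       ] 321.2565316279832 231.6408109171204
scene [0.03943598 0.         0.         0.         0.        ] 326.13850166487885 241.99324041771598
```

View pics/cmp.png

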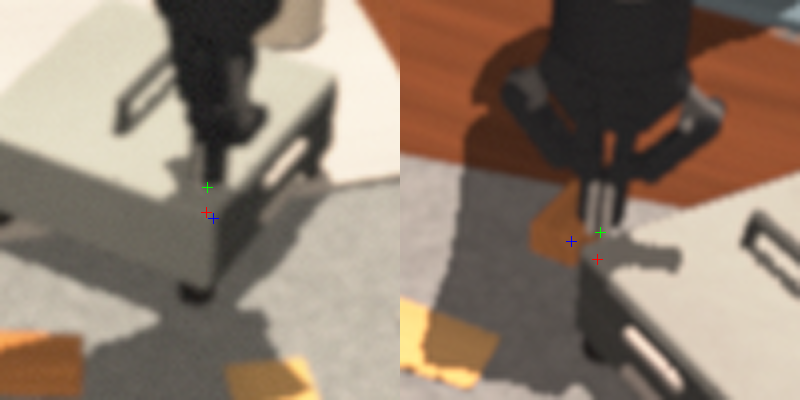

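```bash
cat >> h.py <<'E'
def tri(*obs):
    A=np.zeros((3,3));b=np.zeros(3);R=[]
    for c,uv in obs:
        o,d=ray(c,uv); d=d/np.linalg.norm(d); M=np.eye(3)-np.outer(d,d); A+=M; b+=M@o; R.append((o,M))
    p=np.linalg.solve(A,b); return np.round(p,4),[round(1e3*np.linalg.norm(M@(p-o)),1) for o,M in R]
E
python3 - <<'E'
from h import *
S=vision.camera("side");C=vision.camera("scene");W=vision.camera("wrist")
print("tip",tri((S,(342,185.7)),(C,(370.7,257.5))))
print("edge SC",tri((S,(343.2,195.5)),(C,(367,264.5))))
print("edge SCW",tri((S,(343.2,195.5)),(C,(367,264.5)),(W,(343,287))))
print(manip.get_state()["eef_pos"])
# wedge thick top corners etc via networks
print("wedge",tri((S,(361,253)),(C,(310,283))),"mug",tri((S,(355,144)),(C,(499,362))),"bowl",tri((S,(268,145)),(C,(513,285))),"offcut",tri((S,(296,237)),(C,(363,258))),"slug",tri((S,(309,286)),(C,(303,244))),"foot",tri((S,(339.5,215.5)),(C,(369,286))))
E
```

```text
tip (array([0.546 , 0.004 , 0.1026]), [np.float64(1.0), np.float64(1.0)])
edge SC (array([ 0.5484, -0.0037,  0.0793]), [np.float64(2.3), np.float64(2.3)])
edge SCW (array([ 0.5476, -0.0054,  0.0801]), [np.float64(2.4), np.float64(3.0), np.float64(2.2)])
[0.54509473 0.00165669 0.08162682]
wedge (array([ 0.5881, -0.1311,  0.0007]), [np.float64(3.2), np.float64(3.2)]) mug (array([0.6154, 0.3313, 0.0045]), [np.float64(0.4), np.float64(0.4)]) bowl (array([0.3558, 0.3144, 0.0129]), [np.float64(3.8), np.float64(3.8)]) offcut (array([ 0.4306, -0.0617, -0.003 ]), [np.float64(1.6), np.float64(1.6)]) slug (array([ 0.4596, -0.2301,  0.0029]), [np.float64(1.3), np.float64(1.3)]) foot (array([0.5417, 0.0033, 0.009 ]), [np.float64(3.3), np.float64(3.3)])
```

>>> step_arm(targets=[0,0,0,0,-6,0,0,0,0,0,0,0,1,0,0,0,0,0,0,1,0,0,0,0,0,0,0,0])

```text
time: 8.65
eef_pos: [0.5435, 0.0075, 0.0794]
eef_rot: [3.119, 0.375, -0.001]
force: [0.8, 0.5, -0.0]
width: -0.002
```

>>> step_arm(targets=[0,0,0,0,0,1,0,0,0,0,0,0,1,0,0,0,0,0,0,0,0])

```text
time: 8.95
eef_pos: [0.5435, 0.0074, 0.0774]
eef_rot: [3.119, 0.374, -0.0]
force: [-0.8, 0.2, -0.6]
width: 0.003
```

>>> step_arm(targets=[0,0,0,0,0,1,0,0,0,0,0,0,1,0,0,0,0,0,0,0,0])

```text
time: 9.25
eef_pos: [0.5435, 0.0075, 0.0754]
eef_rot: [3.119, 0.375, -0.0]
force: [0.3, 0.8, -0.5]
width: -0.002
```

>>> step_arm(targets=[0,0,0,0,0,1,0,0,0,0,0,0,1,0,0,0,0,0,0,0,0])

```text
time: 9.55
eef_pos: [0.5435, 0.0075, 0.0734]
eef_rot: [-3.119, -0.375, 0.0]
force: [-0.2, -0.3, -0.1]
width: 0.0
```

>>> step_arm(targets=[0,0,0,0,0,1,0,0,0,0,0,0,0,0])

```text
time: 9.75
eef_pos: [0.5435, 0.0075, 0.0725]
eef_rot: [-3.119, -0.375, 0.0]
force: [-0.4, 0.2, 0.3]
width: -0.0
```

>>> step_arm(targets=[0,0,0,0,0,1,0,0,0,0,0,0,0,0])

```text
time: 9.95
eef_pos: [0.5435, 0.0075, 0.0714]
eef_rot: [-3.119, -0.375, 0.0]
force: [-0.5, 0.4, -0.6]
width: -0.0
```

>>> step_arm(targets=[0,0,0,0,0,1,0,0,0,0,0,0,0,0])

```text
time: 10.15
eef_pos: [0.5435, 0.0075, 0.0705]
eef_rot: [-3.119, -0.375, 0.0]
force: [0.8, -0.7, 0.0]
width: 0.0
```

>>> step_arm(targets=[0,0,0,0,0,1,0,0,0,0,0,0,0,0])

```text
time: 10.35
eef_pos: [0.5435, 0.0075, 0.0694]
eef_rot: [3.119, 0.375, -0.0]
force: [0.7, -0.1, -0.1]
width: -0.002
```

```bash
python3 - <<'E'
from h import *
out=[]
for n,(x0,y0) in {"side":(290,140),"scene":(320,200)}.items():
    c=vision.camera(n); out.append(cv2.resize(c["color"][y0:y0+100,x0:x0+100],None,fx=4,fy=4,interpolation=cv2.INTER_CUBIC))
cv2.imwrite("pics/cmp2.png",np.hstack(out))
for i in range(4): vision.camera("wrist"); s=manip.get_state(); print(np.round(s["force"],2),np.round(s["eef_pos"],4))
for t in ["foot","corner"]: print(t,[(q["location"],q["p"]) for q in vision.place_of("side",t)[:2]])
E
```

```text
[-0.35  0.17 -0.42] [0.5436 0.0075 0.0696]
[-0.1  -0.42  0.08] [0.5436 0.0075 0.0696]
[-0.28  0.38  1.12] [0.5436 0.0075 0.0696]
[ 0.51 -0.64 -0.15] [0.5437 0.0075 0.0696]
foot [([341.1, 217.7], 0.64), ([360.3, 255.2], 0.47)]
corner [([339.2, 190.2], 0.71), ([361.7, 251.8], 0.23)]
```

View pics/cmp2.png

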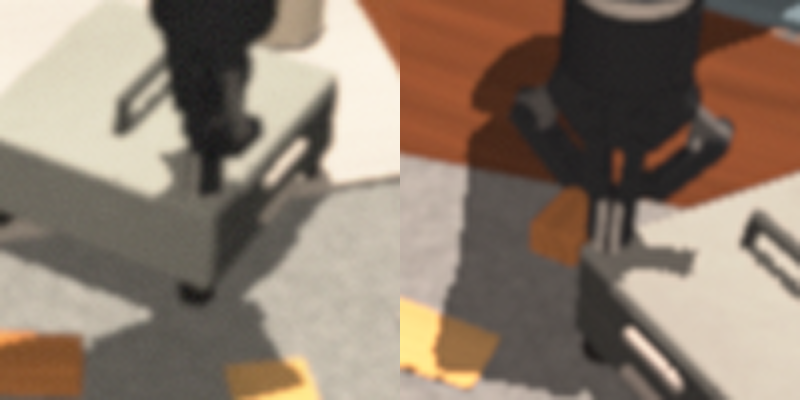

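>>> step_arm(targets=[0,0,0,0,0,1,0,0,0,0,0,0,0,0])

```text
time: 10.95
eef_pos: [0.5435, 0.0075, 0.0685]
eef_rot: [3.119, 0.375, -0.0]
force: [-0.1, -0.3, -0.1]
width: -0.002
```

>>> step_arm(targets=[0,0,0,0,0,1,0,0,0,0,0,0,0,0])

```text
time: 11.15
eef_pos: [0.5435, 0.0075, 0.0674]
eef_rot: [3.119, 0.375, -0.0]
force: [-0.6, -0.7, -0.1]
width: 0.002
```

>>> step_arm(targets=[0,0,0,0,0,1,0,0,0,0,0,0,0,0])

```text
time: 11.35
eef_pos: [0.5436, 0.0075, 0.0665]
eef_rot: [-3.119, -0.375, 0.0]
force: [0.1, 0.9, -0.1]
width: 0.002
```

>>> step_arm(targets=[0,0,0,0,0,1,0,0,0,0,0,0,0,0])

```text
time: 11.55
eef_pos: [0.5438, 0.0074, 0.0657]
eef_rot: [3.119, 0.374, 0.0]
force: [-0.5, -0.6, 2.2]
width: 0.002
```

>>> step_arm(targets=[0,0,0,0,0.4,1,0,0,0,0,0,0,0,0])

```text
time: 11.75
eef_pos: [0.5439, 0.0067, 0.0647]
eef_rot: [3.119, 0.374, 0.0]
force: [-1.9, -1.5, 4.8]
width: -0.001
```

>>> step_arm(targets=[0,0,0,0,0.8,1,0,0,0,0,0,0,0,0])

```text
time: 11.95
eef_pos: [0.5441, 0.0059, 0.0636]
eef_rot: [3.119, 0.374, 0.0]
force: [-1.6, -2.4, 5.7]
width: -0.001
```

>>> step_arm(targets=[0,0,0,0,0.8,1,0,0,0,0,0,0,0,0])

```text
time: 12.15
eef_pos: [0.5442, 0.0052, 0.0626]
eef_rot: [3.119, 0.374, 0.0]
force: [-1.1, -2.3, 5.1]
width: 0.0
```

>>> step_arm(targets=[0,0,0,0,0.8,1,0,0,0,0,0,0,0,0])

```text
time: 12.35
eef_pos: [0.5444, 0.0044, 0.0616]
eef_rot: [3.119, 0.374, 0.0]
force: [-0.7, -2.4, 5.4]
width: 0.001
```

>>> step_arm(targets=[0,0,0,0,1.2,1,0,0,0,0,0,0,0,0,0,0,0,0,1,1,0,0,0,0,0,0,0,0])

```text
time: 12.75
eef_pos: [0.5447, 0.0028, 0.0594]
eef_rot: [-3.119, -0.375, 0.0]
force: [-0.5, -2.5, 3.6]
width: -0.001
```

>>> step_arm(targets=[0,0,0,0,0.8,1,0,0,0,0,0,0,0,0])

```text
time: 12.95
eef_pos: [0.5449, 0.0025, 0.0589]
eef_rot: [-3.119, -0.375, 0.0]
force: [-2.7, -0.7, 9.3]
width: -0.005
```

>>> step_arm(targets=[0,0,0,0,0.8,1,0,0,0,0,0,0,0,0])

```text
time: 13.15
eef_pos: [0.5449, 0.0024, 0.0587]
eef_rot: [-3.118, -0.376, 0.001]
force: [-6.4, 1.2, 17.0]
width: -0.0
```

>>> step_arm(targets=[0,0,0,0,-0.8,-1,0,0,0,0,0,-0.8,-1,0,0,0,0,0,-0.8,-1,0,0,0,0,0,-0.8,-1,0,0,0,0,0,-0.8,-1,0,0,0,0,0,-0.8,-1,0,0,0,0,0,-0.8,-1,0,0,0,0,0,-0.8,-1,0,0,0,0,0,-0.8,-1,0,0,0,0,0,0,-1,0,0,0,0,0,0,-5,0,0,0,0,0,0,-5,0])

```text
time: 14.35
eef_pos: [0.5433, 0.0082, 0.0777]
eef_rot: [-3.119, -0.375, 0.001]
force: [0.3, -0.5, 0.8]
width: 0.003
```

>>> step_arm(targets=[0,0,0,0,0,-22,0,0,0,0,0,0,-22,0,0,0,0,24,33,0,0,0,0,0,24,33,0,0,0,0,0,24,33,0,0,0,0,0,0,0,40,0,0,0,0,0,0,40,0,0,0,0,0,0,40,0,0,0,0,0,0,10,0,0,0,0,0,0,0,0,0,0,0,0,0,0,0])

```text
time: 15.45
eef_pos: [0.6385, -0.071, -0.0065]
eef_rot: [3.119, 0.375, 0.004]
force: [-0.4, -0.6, 0.7]
width: 0.005
```

>>> step_arm(targets=[0,0,0,0,0,2,0,0,0,0,0,0,2,0,0,0,0,0,0,0,0])

```text
time: 15.75
eef_pos: [0.6374, -0.0711, -0.0116]
eef_rot: [3.119, 0.374, 0.002]
force: [-0.1, 0.0, 0.2]
width: 0.001
```

>>> step_arm(targets=[0,0,0,0,0,1,0,0,0,0,0,0,1,0,0,0,0,0,0,0,0])

```text
time: 16.05
eef_pos: [0.6367, -0.071, -0.0145]
eef_rot: [-3.119, -0.375, 0.0]
force: [-0.3, -0.2, -0.5]
width: 0.001
```

>>> step_arm(targets=[0,0,0,0,0,1,0,0,0,0,0,0,0,0])

```text
time: 16.25
eef_pos: [0.6368, -0.071, -0.0156]
eef_rot: [-3.119, -0.375, 0.0]
force: [-0.8, 0.2, -0.2]
width: -0.0
```

>>> step_arm(targets=[0,0,0,0,0,1,0,0,0,0,0,0,0,0])

```text
time: 16.45
eef_pos: [0.6368, -0.071, -0.0166]
eef_rot: [-3.119, -0.375, 0.0]
force: [-1.1, 0.6, 0.6]
width: -0.001
```

>>> step_arm(targets=[0,0,0,0,0,1,0,0,0,0,0,0,0,0])

```text
time: 16.65
eef_pos: [0.6368, -0.0711, -0.0176]
eef_rot: [-3.119, -0.374, 0.0]
force: [-0.1, 0.1, 0.6]
width: 0.002
```

>>> step_arm(targets=[0,0,0,0,0,1,0,0,0,0,0,0,0,0])

```text
time: 16.85
eef_pos: [0.6367, -0.071, -0.0186]
eef_rot: [-3.119, -0.375, 0.0]
force: [0.8, -0.9, -0.2]
width: -0.002
```

>>> step_arm(targets=[0,0,0,0,0,1,0,0,0,0,0,0,0,0])

```text
time: 17.05
eef_pos: [0.6368, -0.071, -0.0196]
eef_rot: [-3.119, -0.375, 0.0]
force: [0.2, -0.1, -0.1]
width: 0.003
```

>>> step_arm(targets=[0,0,0,0,0,1,0,0,0,0,0,0,0,0])

```text
time: 17.25
eef_pos: [0.6368, -0.071, -0.0206]
eef_rot: [-3.119, -0.375, 0.0]
force: [-0.6, 0.1, -0.2]
width: -0.002
```

>>> step_arm(targets=[0,0,0,0,0,1,0,0,0,0,0,0,0,0])

```text
time: 17.45
eef_pos: [0.6369, -0.0711, -0.0215]
eef_rot: [3.119, 0.375, 0.0]
force: [0.5, 0.2, -0.3]
width: 0.001
```

>>> step_arm(targets=[0,0,0,0,0,1,0,0,0,0,0,0,0,0])

```text
time: 17.65
eef_pos: [0.6369, -0.0711, -0.0215]
eef_rot: [3.119, 0.374, -0.0]
force: [-2.8, 0.4, 8.6]
width: 0.002
```

>>> step_arm(targets=[0,0,0,0,0,-2,0,0,0,0,-5,0,0,0,0,0,0,-5,0,0,0,0,0,0,-4,0,0,0,0,0,0,-4,0,0,0,0,0,0,-4,0,0,0,0,0,0,-4,0,0,0,0,0,0,0,0,0,0])

```text
time: 18.45
eef_pos: [0.6109, -0.0774, -0.0205]
eef_rot: [3.119, 0.374, -0.001]
force: [-0.5, 0.4, 0.1]
width: 0.0
```

```bash
cat > wedge.py <<'E'
from h import *
import sys
foot=np.array([.543,.006])
for n in sys.argv[1:]:
    c=vision.camera(n)
    for q in vision.trace(n,"wedge"):
        k=max(cv2.findContours(q["mask"].astype(np.uint8),0,1)[0],key=cv2.contourArea)
        g=at_z(c,k.reshape(-1,2).mean(0).astype(float),.008)
        if abs(g[0]-.58)>.08 or abs(g[1]+.1)>.12: continue
        W=np.array([at_z(c,u,.008)[:2] for u in k.reshape(-1,2).astype(float)],np.float32)*1000
        b=cv2.boxPoints(cv2.minAreaRect(W)); b=b[np.argsort(b[:,1])]
        a,t=b[:2].mean(0),b[2:].mean(0); d=(t-a)/np.linalg.norm(t-a); r=foot*1000-a
        print(n,"thick",a,"thin",t,"len",np.linalg.norm(t-a),"az",np.degrees(np.arctan2(d[1],d[0])),"foot fwd of thick",r@d,"foot lateral(right +)",r@[d[1],-d[0]])
    print(n,"wedge net",[np.round(at_z(c,q["location"],.002)[:2],4) for q in vision.place_of(n,"wedge")[:2]])
s=manip.get_state(); print(s["time"],np.round(s["eef_pos"],4),np.round(s["force"],1))
E
python3 wedge.py wrist side scene
```

```text
wrist wedge net [array([ 0.5839, -0.1329])]
side thick [ 601.4196  -218.30734] thin [572.4273  -55.41461] len 165.4527 az 100.09205 foot fwd of thick 231.07363493044068 foot lateral(right +) -18.210299204636613
side wedge net [array([ 0.2243, -0.3647]), array([ 0.5752, -0.1392])]
scene thick [ 592.27075 -220.91974] thin [ 585.3246   -102.255554] len 118.86731 az 93.35006 foot fwd of thick 229.41116455537303 foot lateral(right +) -35.92620227733232
scene wedge net [array([ 0.2366, -0.3621]), array([ 0.5905, -0.1376])]
18.9 [ 0.6117 -0.0772 -0.0204] [ 0.2  0.8 -0.5]
```

>>> step_arm(targets=[0,0,0,-4,0,0,0,0,0,0,-4,0,0,0,0,0,0,-4,0,0,0,0,0,0,0,0,0,0,0,0,0,5,0,0,0,0,0,0,20,0,0,0,0,0,0,0,20,-30,0,0,0,0,0,20,-40,0,0,0,0,0,20,-40,0,0,0,0,0,20,-40,0,0,0,0,0,20,-40,0,0,0,0,0,0,0,0])

```text
time: 20.1
eef_pos: [0.6524, -0.1764, 0.1764]
eef_rot: [3.114, 0.366, 0.017]
force: [0.1, 0.0, 0.8]
width: 0.002
```

```bash
python3 wedge.py wrist side; python3 look.py wrist w3 | head -6
```

```text
wrist thick [ 600.12494 -215.45578] thin [555.03534 -61.99387] len 159.94884 az 106.37364 foot fwd of thick 228.57789176514416 foot lateral(right +) 7.620249331955165
wrist wedge net [array([ 0.5764, -0.1382]), array([ 0.4654, -0.2316])]
side thick [ 604.361   -218.37561] thin [557.1286  -62.66144] len 162.72003 az 106.874 foot fwd of thick 232.52632926342085 foot lateral(right +) 6.409924715891975
side wedge net [array([ 0.5756, -0.1442]), array([ 0.226 , -0.3677])]
20.4 [ 0.6469 -0.1699  0.1678] [-0.7 -0.3  0.1]
foot [102.6 277.3] 0.93 [0.5415 0.0095 0.011 ]
corner [ 39.7 318.7] 0.81 [0.5434 0.0094 0.091 ]
wedge [270.2 274.2] 0.94 [ 0.5765 -0.136   0.002 ]
wedge box p 0.87
   [182. 244.] [ 0.5862 -0.0528  0.002 ] [ 0.5902 -0.0558  0.012 ]
   [361. 244.] [ 0.6247 -0.2099  0.002 ] [ 0.6275 -0.2082  0.012 ]
```

View pics/w3.png

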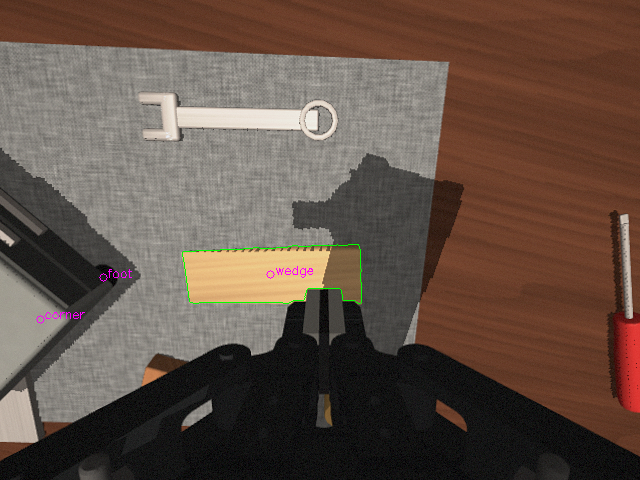

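>>> step_arm(targets=[0,0,-1.5,0,0,0,0,0,0,0,-28,34.5,0,0,0,0,0,-27.5,34.5,0,0,0,0,0,0,0,40,0,0,0,0,0,0,40,0,0,0,0,0,0,40,0,0,0,0,0,0,30,0,0,0,0,0,0,15,0,0,0,0,0,0,0,0,0,0,0,0,0,0,0])

```text
time: 21.7
eef_pos: [0.6135, -0.2527, 0.0058]
eef_rot: [3.113, 0.416, 0.003]
force: [0.6, -0.1, 0.1]
width: 0.005
```

>>> step_arm(targets=[0,0,0,0,0,15,0,0,0,0,0,0,0,0,0,0,0,0,0,0,0])

```text
time: 22.0
eef_pos: [0.6124, -0.2524, -0.0103]
eef_rot: [3.114, 0.415, -0.0]
force: [-0.9, -0.3, -0.6]
width: 0.0
```

>>> step_arm(targets=[0,0,0,0,-5,0,0,0,0,0,0,-5,0,0,0,0,0,0,-5,0,0,0,0,0,0,-5,0,0,0,0,0,0,-5,0,0,0,0,0,0,-5,0,0,0,0,0,0,-5,0,0,0,0,0,0,-5,0,0,0,0,0,0,-5,0,0,0,0,0,0,-5,0,0,0,0,0,0,0,0,0])

```text
time: 23.1
eef_pos: [0.5992, -0.203, -0.0104]
eef_rot: [-3.113, -0.417, 0.0]
force: [0.1, -0.2, -0.2]
width: 0.005
```

```bash
python3 wedge.py wrist side;  python3 look.py wrist w4 | head -4
```

```text
wrist thick [ 592.5471  -191.66214] thin [555.94006 -66.40891] len 130.49309 az 106.29176 foot fwd of thick 203.62453618402287 foot lateral(right +) 7.89231465712237
wrist wedge net [array([ 0.5723, -0.1136])]
side thick [ 595.2119  -195.90894] thin [548.41675  -39.030014] len 163.70944 az 106.60924 foot fwd of thick 208.40900220409094 foot lateral(right +) 7.680762800788216
side wedge net [array([ 0.3741, -0.622 ]), array([ 0.5617, -0.1119])]
23.4 [ 0.5993 -0.2044 -0.0105] [-0.1 -0.4  0.8]
wedge [106.  303.4] 0.7 [ 0.5722 -0.113   0.002 ]
chest [106.4 302.8] 0.56 [ 0.5782 -0.1173  0.011 ]
wedge box p 0.9
   [ -1. 248.] [ 0.5861 -0.0673  0.002 ] [ 0.5915 -0.075   0.012 ]
```

>>> step_arm(targets=[0,0,0,0,-5,0,0,0,0,0,0,-5,0,0,0,0,0,0,-5,0,0,0,0,0,0,-5,0,0,0,0,0,0,-5,0,0,0,0,0,0,-5,0,0,0,0,0,0,-5,0,0,0,0,0,0,-5,0,0,0,0,0,0,-5,0,0,0,0,0,0,0,0,0])

```text
time: 24.7
eef_pos: [0.5874, -0.1595, -0.0105]
eef_rot: [-3.113, -0.417, 0.0]
force: [-0.1, -0.1, 0.5]
width: 0.002
```

```bash
python3 wedge.py side; python3 - <<'E'
from h import *
out=[]
for n,(x0,y0) in {"side":(290,160),"scene":(290,210)}.items():
    c=vision.camera(n); out.append(cv2.resize(c["color"][y0:y0+100,x0:x0+100],None,fx=4,fy=4,interpolation=cv2.INTER_CUBIC))
cv2.imwrite("pics/cmp3.png",np.hstack(out))
E
```

```text
side thick [ 581.42725 -153.26823] thin [539.43933     1.9633029] len 160.80988 az 105.135506 foot fwd of thick 163.77683953886026 foot lateral(right +) 4.491142959548142
side wedge net [array([ 0.5525, -0.074 ]), array([ 0.2228, -0.3656])]
24.85 [ 0.5875 -0.1608 -0.0105] [ 1.3  0.5 -0.5]
```

View pics/cmp3.png

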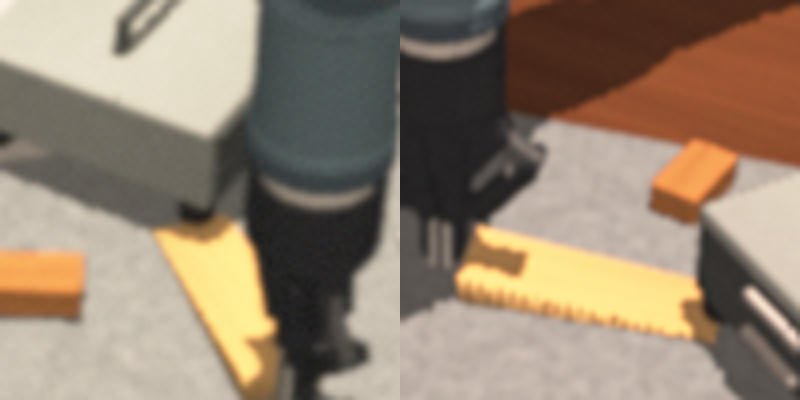

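>>> step_arm(targets=[0,0,0,0,-4,0,0,0,0,0,0,-4,0,0,0,0,0,0,-4,0,0,0,0,0,0,-4,0,0,0,0,0,0,0,0,0])

```text
time: 25.45
eef_pos: [0.5832, -0.1441, -0.0105]
eef_rot: [-3.113, -0.417, 0.0]
force: [0.5, 0.2, 0.5]
width: -0.003
```

>>> step_arm(targets=[0,0,0,0,-2,0,0,0,0,0,0,-2,0,0,0,0,0,0,0,0,0])

```text
time: 25.75
eef_pos: [0.5822, -0.1412, -0.0104]
eef_rot: [-3.114, -0.416, 0.0]
force: [-0.2, -0.3, -0.2]
width: -0.0
```

>>> step_arm(targets=[0,0,0,0,-2,0,0,0,0,0,0,0,0,0])

```text
time: 25.95
eef_pos: [0.5817, -0.1393, -0.0104]
eef_rot: [-3.114, -0.416, 0.0]
force: [0.3, 0.6, 0.3]
width: 0.002
```

>>> step_arm(targets=[0,0,0,0,-2,0,0,0,0,0,0,0,0,0])

```text
time: 26.15
eef_pos: [0.5812, -0.1372, -0.0104]
eef_rot: [-3.114, -0.416, 0.0]
force: [-1.0, 0.1, 0.3]
width: 0.001
```

>>> step_arm(targets=[0,0,0,0,-2,0,0,0,0,0,0,0,0,0])

```text
time: 26.35
eef_pos: [0.5807, -0.1353, -0.0104]
eef_rot: [-3.114, -0.416, 0.0]
force: [0.4, 0.3, 0.2]
width: -0.004
```

>>> step_arm(targets=[0,0,0,0,-1,0,0,0,0,0,0,0,0,0])

```text
time: 26.55
eef_pos: [0.5804, -0.1345, -0.0104]
eef_rot: [-3.114, -0.416, 0.0]
force: [0.4, 0.4, 0.6]
width: 0.001
```

>>> step_arm(targets=[0,0,0,0,-1,0,0,0,0,0,0,0,0,0])

```text
time: 26.75
eef_pos: [0.5802, -0.1336, -0.0104]
eef_rot: [-3.114, -0.415, 0.0]
force: [-0.0, 0.5, -0.9]
width: 0.001
```

>>> step_arm(targets=[0,0,0,0,-1,0,0,0,0,0,0,0,0,0])

```text
time: 26.95
eef_pos: [0.5799, -0.1326, -0.0105]
eef_rot: [-3.114, -0.416, 0.0]
force: [0.9, -0.8, 0.0]
width: -0.0
```

>>> step_arm(targets=[0,0,0,0,-1,0,0,0,0,0,0,0,0,0])

```text
time: 27.15
eef_pos: [0.5796, -0.1316, -0.0104]
eef_rot: [-3.114, -0.416, 0.0]
force: [-0.1, -0.5, 0.2]
width: 0.003
```

>>> step_arm(targets=[0,0,0,0,-1,0,0,0,0,0,0,0,0,0])

```text
time: 27.35
eef_pos: [0.5794, -0.1308, -0.0104]
eef_rot: [3.114, 0.415, -0.0]
force: [0.6, -0.7, -0.0]
width: 0.002
```

>>> step_arm(targets=[0,0,0,0,-1,0,0,0,0,0,0,0,0,0])

```text
time: 27.55
eef_pos: [0.5792, -0.1301, -0.0104]
eef_rot: [3.114, 0.415, 0.0]
force: [-0.0, -1.1, 0.2]
width: -0.002
```

>>> step_arm(targets=[0,0,0,0,-1,0,0,0,0,0,0,0,0,0])

```text
time: 27.75
eef_pos: [0.579, -0.1295, -0.0104]
eef_rot: [3.113, 0.415, 0.0]
force: [0.5, -2.9, -0.9]
width: -0.001
```

>>> step_arm(targets=[0,0,0,0,-1,0,0,0,0,0,0,0,0,0])

```text
time: 27.95
eef_pos: [0.5789, -0.1291, -0.0103]
eef_rot: [3.113, 0.414, 0.001]
force: [1.6, -4.8, -0.5]
width: -0.001
```

>>> step_arm(targets=[0,0,0,0,-1,0,0,0,0,0,0,0,0,0])

```text
time: 28.15
eef_pos: [0.5788, -0.1289, -0.0102]
eef_rot: [3.112, 0.413, 0.001]
force: [2.1, -6.5, -0.9]
width: -0.002
```

>>> step_arm(targets=[0,0,0,0,-1,0,0,0,0,0,0,0,0,0])

```text
time: 28.35
eef_pos: [0.5788, -0.1287, -0.0101]
eef_rot: [3.111, 0.412, 0.002]
force: [2.8, -7.3, -1.7]
width: -0.0
```

>>> step_arm(targets=[0,0,0,0,4,0,0,0,0,0,0,10,0,0,0,0,0,0,0,-30,0,0,0,0,0,0,-40,0,0,0,0,0,0,-40,0,0,0,0,0,0,-10,0,0,0,0,0,-37,0,0,0,0,0,0,-37,0,0,0,0,0,0,-37,0,0,0,0,0,0,-37,0,0,0,0,0,0,-2,0,0,0,0,0,0,0,0,0])

```text
time: 29.55
eef_pos: [0.5419, 0.0065, 0.1092]
eef_rot: [-3.113, -0.42, 0.001]
force: [-0.1, -0.7, 0.2]
width: 0.002
```

```bash
python3 wedge.py side; python3 look.py wrist w5 | egrep "foot|corner|chest"
```

```text
side thick [ 579.37524 -122.96677] thin [532.8423    33.966415] len 163.6867 az 106.515854 foot fwd of thick 133.98652035608575 foot lateral(right +) 1.7883107119896522
side wedge net [array([ 0.5434, -0.0351]), array([ 0.3755, -0.6255])]
29.7 [0.5426 0.0037 0.1093] [0.  0.6 0.3]
foot [314.5 229.4] 0.97 [0.5422 0.0102 0.011 ]
corner [312.7 267.4] 0.73 [0.5438 0.0098 0.091 ]
chest [166.4 221.2] 0.91 [0.5208 0.1127 0.011 ]
```

>>> step_arm(targets=[0,0,0,1,-5,20,0,0,0,0,0,0,15,0,0,0,0,0,0,4,0,0,0,0,0,0,0,0])

```text
time: 30.4
eef_pos: [0.5417, 0.0101, 0.0702]
eef_rot: [-3.114, -0.415, 0.002]
force: [0.9, -0.2, 0.5]
width: -0.002
```

>>> step_arm(targets=[0,0,0,0,0,1,0,0,0,0,0,0,1,0,0,0,0,0,0,0,0])

```text
time: 30.7
eef_pos: [0.5424, 0.0102, 0.069]
eef_rot: [3.114, 0.415, 0.001]
force: [0.3, -0.2, -0.7]
width: 0.004
```

>>> step_arm(targets=[0,0,0,0,0,1,0,0,0,0,0,0,0,0])

```text
time: 30.9
eef_pos: [0.5421, 0.0103, 0.0677]
eef_rot: [3.114, 0.415, 0.0]
force: [1.1, -1.1, -0.3]
width: -0.003
```

>>> step_arm(targets=[0,0,0,0,0,1,0,0,0,0,0,0,0,0])

```text
time: 31.1
eef_pos: [0.542, 0.0103, 0.0665]
eef_rot: [-3.114, -0.415, 0.0]
force: [0.4, 0.7, -0.8]
width: 0.001
```

>>> step_arm(targets=[0,0,0,0,0,1,0,0,0,0,0,0,0,0])

```text
time: 31.3
eef_pos: [0.5422, 0.0104, 0.0659]
eef_rot: [3.114, 0.415, 0.0]
force: [-0.3, 0.2, 3.2]
width: 0.002
```

>>> step_arm(targets=[0,0,0,0,0,0.5,0,0,0,0,0,0,0,0])

```text
time: 31.5
eef_pos: [0.5422, 0.0103, 0.0658]
eef_rot: [3.114, 0.415, 0.0]
force: [-3.4, -0.7, 8.5]
width: -0.003
```

>>> step_arm(targets=[0,0,0,0,0,0.5,0,0,0,0,0,0,0,0])

```text
time: 31.7
eef_pos: [0.5423, 0.0103, 0.0657]
eef_rot: [3.114, 0.415, 0.0]
force: [-3.3, -1.0, 14.0]
width: 0.001
```

>>> step_arm(targets=[0,0,0,0,0,0.1,0,0,0,0,0,0,0,0,0,0,0,0,0,0,0,0,0,0,0,0,0,0,0,0,0,0,0,0,0])

```text
time: 32.2
eef_pos: [0.5423, 0.0102, 0.0657]
eef_rot: [3.113, 0.415, 0.0]
force: [-4.3, -1.2, 13.9]
width: -0.002
```

```bash
python3 wedge.py side; python3 - <<'E'
from h import *
out=[]
for n,(x0,y0) in {"side":(280,160),"scene":(300,210)}.items():
    c=vision.camera(n); out.append(cv2.resize(c["color"][y0:y0+100,x0:x0+100],None,fx=4,fy=4,interpolation=cv2.INTER_CUBIC))
    s=manip.get_state(); print(np.round(s["force"],2),np.round(s["eef_pos"],4))
cv2.imwrite("pics/fin.png",np.hstack(out))
E
```

```text
side thick [ 577.92114 -122.23618] thin [537.20496  29.0626 ] len 156.68163 az 105.062096 foot fwd of thick 132.905401074192 foot lateral(right +) -0.3972273704014242
side wedge net [array([ 0.3778, -0.6237]), array([ 0.2216, -0.3639])]
32.35 [0.5422 0.0103 0.0657] [-4.4 -0.6 14.9]
[-4.63 -0.66 14.49] [0.5422 0.0103 0.0657]
[-4.63 -1.3  15.41] [0.5422 0.0102 0.0657]
```

View pics/fin.png

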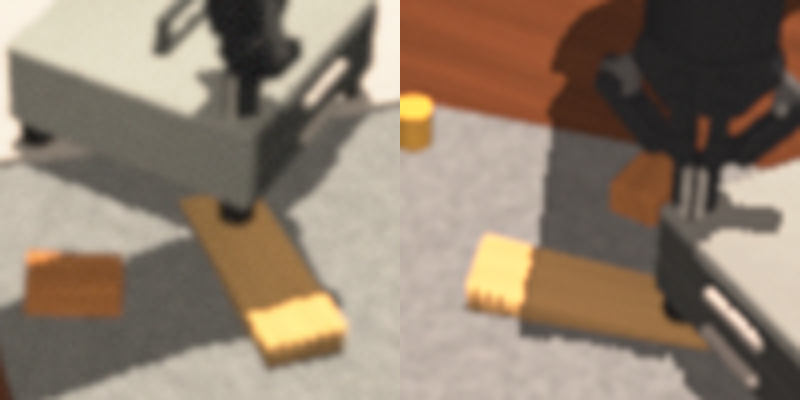

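The foot stands on the wedge, centred across it, and the press is steady at about 15 N. I'm handing the job in.

```bash
python3 -c "
from station import manip
print(manip.close_job())"
```

```text
the job is handed in; nothing more can be done
None
```

The job is handed in at about 32 s. The wedge is under the hanging foot, the chest stands steady on it, and the arm was still pressing the corner with 14–15 N.

**What I did**
- **First press:** I pressed the corner and the chest tipped at about 5.5 N. The foot met the mat about 7 mm lower, and I let it fall back level.
- **Lining up the wedge:** I nudged the wedge sideways near its thin end to line it up with the foot, then pushed it from the thick end.
- **Taking up the gap:** the push stayed under about 1 N, then rose through 3 and 5 N, and I stopped and backed off at about 7.7 N.
- **Last press:** I pressed the corner again and held it.

**Last checks**
- **Level:** the finger met the chest top at about the same height as before the wedge went in (65.9 against about 66 mm reported).
- **Rocking:** the corner gave only about 0.2 mm under 14–15 N.
- **Chest position:** the network put the foot within about 1 mm of where it was before the push.
- **Wedge position:** the foot sits close to the wedge's centre line in the side view.
- **Other things:** I touched nothing else. The offcut and slug look in place in the last picture. The wrench, mug and bowl are not in that crop, so I did not check them again.

**What disagreed**
- **Fingertip height:** the fingertips made contact about 23 mm higher than the reported tool position says. I went by touch for heights instead.
- **Push force:** the final push went slightly over the 3–6 N range. It moved the wedge only about 0.4 mm more, which lifts the foot about 0.05 mm.
- **Sideways force:** a side force of about 4.5 N was on the finger during the last press.

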